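# Refill the soap dispenser's spring magazine and pin its cover rail on

## Robot

A 7-joint arm with a two-finger parallel gripper is mounted at the origin on the work surface. World frame = base frame: x ahead of the robot, y to its left, z up, the work surface at z = 0. Lengths are in mm, angles in rad, forces in N, time in s.
With the tool pointing down it reaches from about 425 to 825 mm from the base axis. Payload 3.6 kg.
Tool frame: the origin (TCP) lies midway between the tips of the shut fingers; the grasp point (between the pads) lies 19 mm behind it; z points along the fingers, y is the line along which they close (so a half turn about z gives the same grasp; the last joint's range is limited). The gripper opens to 93 mm and grips with 3 to 60 N. Pads are 15 mm wide; open, the fingers measure 128 mm over their backs; the gripper's body (75 mm by 188 mm) begins 65 mm behind the grasp point.
Start: joints at [-1.242, 0.615, -0.013, 1.423, 0.008, 1.103, -0.04], TCP at [226.386, 609.271, 218.64] pointing down, gripper open.
Joint ranges: [-3.12, 3.12], [-0.3, 2.06], [-1.34, 1.32], [0.26, 2.42], [-1.36, 4.5], [0.01, 1.98], [-2.84, 2.84]. Speed limits (rad/s): [2.79, 2.79, 3.14, 3.14, 3.14, 3.14, 3.14].

## Interface

Orientations are given as a rotation vector (axis times angle).
In Python, from workcell import move_ptp, move_linear, move_j, move_gripper, hold, inverse_kinematics, sense, snapshot, calibration, PlanningError, sign_off gives the robot as it stands. The module is installed in compiled form; this text tells all that it offers. Calls block until the motion is done:
- move_ptp(position, orientation): joint-space move of the TCP to a pose.
- move_linear(position, frame=None, v=150, until_force=None): straight line of the TCP; frame=None keeps the orientation; v is the mean speed in mm/s. With until_force (N) it stops when the force on the tool has changed by that much, and returns True; else False.
- move_j(angles): joint-space move.
- move_gripper(opening): finger opening in mm; the grip force is fixed at half the most; returns when the fingers have stopped.
- hold(seconds).
- inverse_kinematics(position, orientation): joint angles nearest the present ones, or None.
- sense(): the state.
- snapshot(name): name is "scene" or "top" or "wrist"; returns (picture, depth): 420x560x3 uint8, blue, green, red; 420x560 float32, mm along the optical axis (not along the pixel's ray), 0 where there is no reading.
- calibration(name): a dict with "intrinsics" (3x3 intrinsics, pixels), "rvec" (rotation vector, rad) and "tvec" (3), from world to camera coordinates, as OpenCV has them; the wrist camera has in their place "mount" (4x4, takes a point from camera to tool coordinates, whose origin is the TCP and whose axes are the flange's). Camera axes: x right, y down, z forward; pixel columns grow to the right and rows downward; lengths in mm; the calibration is good to about 2 mm. A picture is of the moment at which its call begins: read the wrist's pose just before it. calibration takes no time and is no camera call.
A pose or a line that the arm cannot do raises PlanningError and nothing moves.
- sign_off(): hands the job in; it is judged then, once.
The state is a dict: "time": time; "joint_pos": joint angles; "qd": joint speeds; "tau": joint torques, N m; "tcp_pos": TCP position; "tool_rot": TCP orientation; "ft_force": force on the tool from outside, world axes, zero at the start; "torque": the same for the moment, N m; "grip_width": finger opening in mm; "grip_force": force on a finger pad.
Only numpy, scipy, OpenCV 4.12 (cv2) and the standard library are available. Lean on these libraries where they do the work, as an engineer would, in place of code of your own. Each camera call takes 0.05 s, during which the arm holds its last target. There are 200 camera calls.

## Task

Refill the soap dispenser's magazine: push one end of the green soap stick under the hood against the spring-loaded orange follower until the other end drops behind the front stop, and let it lie flat in the channel, held between the stop and the follower. Then close the channel with the steel cover rail, black grip upwards, seated flush on both brass pins, and let go. Leave the brush, the treat canister and the two combs undisturbed.

Things in the scene. Friction and masses are not known exactly. Their poses are not given: they have to be found in the camera images.
- foot: Grey foot plate screwed to the bench, 254 x 70 x 6 mm (x -116 to 137). Origin on the bench; x runs from the front stop's end (-x, robot's side) to the hood's end (+x), z up. A steel magazine is clamped firmly on it but anywhere up to 18 mm either way along x from the middle: this shift is NOT reported, so feel or look for it. All magazine figures below are foot-frame mm at shift 0; y and z are exact.
- stop_mid (a point): Front stop, at shift 0: solid block 48 mm wide, x -92 (outer face) to -65 (inner face), top z = 42. Point: middle of the inner face's top edge. Channel floor z = 10 mm, 24.5 mm wide; floor plate x -97 to 118, 60 mm wide. Guide walls 6 mm thick, z 10 to 16, at x -65 to -30 and 30 to 60 only: room for fingers between.
- hood_mid (a point): Hood, at shift 0: steel tunnel, x 60 to 118, 24.5 mm wide inside, 48 mm outside, roof underside z = 39, top z = 42. Point: middle of the roof's front lower edge. The gap from stop to hood is shorter than the stick, and a level stick above the stop is too high for the hood: it goes in only nose down, tilted about 18 to 20 degrees, its tail clear over the stop.
- pins_mid (a point): Midway between the two brass dowel pins at their foot, at shift 0 (x = 0, y = 0, z = 42 mm). Pins at x = -82 (on the stop) and x = +82 (on the hood roof), y = 0: 8 mm diameter, 9 mm tall (z 42 to 51), straight for 5 mm, then tapering to a 3 mm tip. They share the magazine's shift, as do stop, hood and follower.
- follower (a joint): Orange spring follower block (12 x 22 mm, z 11 to 37 mm) in the channel. 0 = at rest, its front face at x = 51 mm (shift 0), just in front of the hood; grows in m as it is pushed into the hood (+x), at most 0.038. Spring: about 4 N at 0, rising 0.2 N per mm. About 0.014 with the stick properly loaded.
- stick: Green scored soap stick, a rigid bar 130 mm long (its x) x 22 mm wide (its y) x 26 mm tall (its z), about 80 g, lying on the bench. Origin: centre of its underside. The same either way round. Properly loaded its origin lies at x = the magazine's shift, y = 0, z = 10 mm in the foot's frame, along the channel.
- cover: Steel cover rail, a flat plate 190 x 44 x 5 mm (x, y, z) with a black grip bar on top, 60 mm long (x) x 14 mm wide (y), from z = 5 to 31 mm; about 180 g. Origin: centre of the plate's underside. Two round through holes of 10.4 mm at x = -82 and +82 mm, y = 0. The same either way round. Closed: underside on the stop and hood roof, its origin at x = the shift, y = 0, z = 42 mm in the foot's frame.
- brush: Blue silicone bath brush, 110 x 62 x 53 mm, bystander. Origin: centre of its underside.
- canister: Red plastic treat canister with a hinged lid, 96 mm diameter, 111 mm tall, bystander. Origin: centre of its underside.
- comb_a: Lower of two steel combs lying crosswise, 150 x 30 x 5 mm, bystander. Origin: middle of its underside.
- comb_b: Upper of the two steel combs, lying across the other, 150 x 30 x 5 mm, bystander. Origin: middle of its underside.
Things that resemble listed ones, but are neither listed nor needed, are in the scene too. Several things have the shape of the stick; the one meant has the colours described above.

How it is judged:
By the outcome, as a careful person would: the job done as asked, in the order asked, and still so for the second after the job is handed in, with the robot touching nothing.
It also fails if it takes over 72 s, if anything falls off the work surface, if the arm or the gripper's body presses on something with over 40 N, if the wrist force passes 120 N, or if a joint passes its speed limit or range.

## Working session

There is one attempt and no reset: what is moved stays moved. The work goes in short steps, each a Python script; the robot and the scene stay as the last script left them, time stands still between calls to the robot, and variables do not carry over. Pictures are saved under pics/ and viewed, at most 10 in all, crops included, and the job is handed in when it is done.

```bash
mkdir -p pics; cat > h.py <<'E'
import numpy as np, cv2
from workcell import *
from scipy.spatial.transform import Rotation as R
def cloud(name):
    s=sense(); img,d=snapshot(name); c=calibration(name); K=np.array(c["intrinsics"])
    v,u=np.mgrid[0:420,0:560]
    p=np.stack([(u-K[0,2])/K[0,0]*d,(v-K[1,2])/K[1,1]*d,d],-1)
    if "mount" in c:
        M=np.array(c["mount"]); p=p@M[:3,:3].T+M[:3,3]
        p=R.from_rotvec(s["tool_rot"]).apply(p.reshape(-1,3)).reshape(p.shape)+np.array(s["tcp_pos"])
    else:
        Rm=cv2.Rodrigues(np.array(c["rvec"],float))[0]; p=(p-np.array(c["tvec"]).ravel())@Rm
    p[d<=0]=np.nan
    return img,p
E
python3 - <<'E'
from h import *
for n in("scene","top"):
    img,p=cloud(n); cv2.imwrite(f"pics/{n}0.png",img); np.save(f"{n}0.npy",p)
    print(n,calibration(n))
s=sense();print(s)
E
```

```text
scene {'intrinsics': array([[447.88415367,   0.        , 281.08632882],
       [  0.        , 447.88415367, 219.51625782],
       [  0.        ,   0.        ,   1.        ]]), 'rvec': array([ 1.77009015,  1.92888759, -0.64507564]), 'tvec': array([ -23.42846055, -350.37580356, 1540.54583314])}
top {'intrinsics': array([[470.2063956 ,   0.        , 287.51053251],
       [  0.        , 470.2063956 , 213.05217534],
       [  0.        ,   0.        ,   1.        ]]), 'rvec': array([ 2.13886816, -2.17594064,  0.14762529]), 'tvec': array([  70.33625535,  505.89135262, 1352.76870716])}
{'time': 0.1, 'joint_pos': array([-1.24149664,  0.61581706, -0.01261912,  1.4247383 ,  0.00810684,
        1.1033795 , -0.04042721]), 'qd': array([-9.17709135e-04, -1.61942995e-03, -1.72759451e-04, -2.93294004e-03,
       -3.09653284e-05, -9.78017227e-04, -5.56162248e-04]), 'tau': array([ 1.30446151e-03, -4.60036862e+01,  2.09880802e-01, -1.66243404e+01,
       -6.11847220e-02,  1.69108144e-02,  9.99282884e-05]), 'tcp_pos': array([226.16385106, 608.62927365, 217.6006466 ]), 'tool_rot': array([-0.55581186, -3.091653  ,  0.00355166]), 'ft_force': array([ 0.42524634,  0.48645787, -1.08885359]), 'torque': array([-0.04160308,  0.00097221,  0.04097485]), 'grip_force': 0.0, 'grip_width': 92.9959885814649}
```

View pics/top0.png

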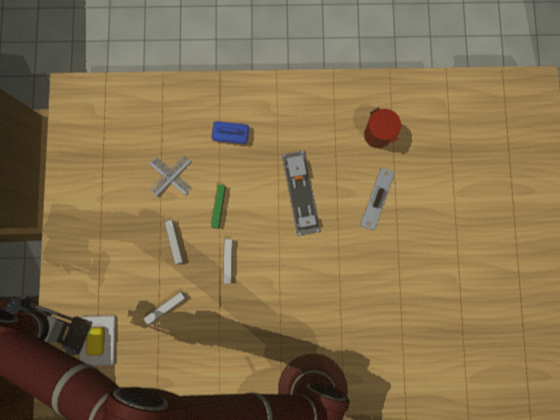

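View pics/scene0.png

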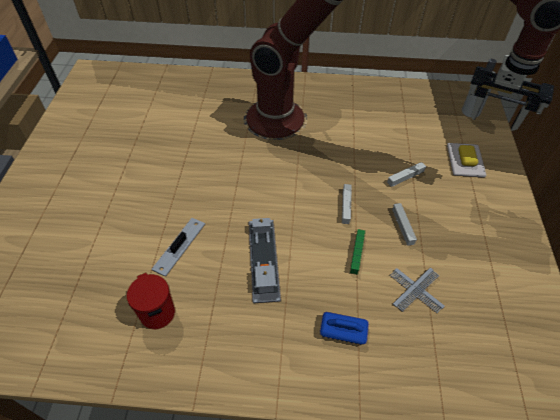

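The top view shows the stick at about (218,206), the magazine from (295,152) at the hood to (305,232) at the stop, and the cover at (377,198). The scene view confirms this: the hood is at the far (+x) end. Next I get rough positions.

```bash
python3 - <<'E'
from h import *
img=cv2.imread("pics/top0.png"); p=np.load("top0.npy")
hsv=cv2.cvtColor(img,cv2.COLOR_BGR2HSV)
def pose(m,n):
    q=p[m&np.isfinite(p[...,2])]
    r=cv2.minAreaRect(q[:,:2].astype(np.float32)); print(n,len(q),r,"z",np.percentile(q[:,2],[5,50,95]).round(1))
u,v=np.meshgrid(np.arange(560),np.arange(420))
def box(a,b,c,d): return (u>=a)&(u<=c)&(v>=b)&(v<=d)
pose((hsv[...,0]>45)&(hsv[...,0]<80)&(hsv[...,1]>120)&box(200,170,240,240),"stick")
pose((hsv[...,1]<70)&box(275,140,330,245)&(p[...,2]>3),"foot")
pose((hsv[...,1]<70)&box(355,160,402,238)&(p[...,2]>3),"cover")
pose((hsv[...,0]<14)&(hsv[...,1]>170)&box(285,170,310,190),"follower")
c=calibration("wrist"); print(c)
s=sense(); print(R.from_rotvec(s["tool_rot"]).as_matrix().round(2))
E
```

```text
stick 244 ((533.21337890625, 267.6639404296875), (20.75291633605957, 128.12948608398438), 80.77674865722656) z [20.1 24.9 29.7]
foot 1667 ((572.6671142578125, 21.312259674072266), (252.82632446289062, 68.94697570800781), 9.554871559143066) z [ 4.2 10.  43.6]
cover 483 ((550.7200317382812, -210.44830322265625), (44.331809997558594, 188.16183471679688), 68.28952026367188) z [ 3.3  5.4 15. ]
follower 13 ((612.7517700195312, 27.812294006347656), (8.279654502868652, 17.808185577392578), 16.361366271972656) z [32.1 36.  39.4]
{'intrinsics': array([[378.0553519 ,   0.        , 283.09387253],
       [  0.        , 378.0553519 , 207.37200613],
       [  0.        ,   0.        ,   1.        ]]), 'mount': array([[-2.75874187e-04, -9.58173737e-01, -2.86187025e-01,
         7.90380934e+01],
       [ 9.99999651e-01, -3.87894258e-05, -8.34094702e-04,
        -6.62674749e-01],
       [ 7.88106607e-04, -2.86187156e-01,  9.58173414e-01,
        -1.67303537e+02],
       [ 0.00000000e+00,  0.00000000e+00,  0.00000000e+00,
         1.00000000e+00]])}
[[-0.94  0.35 -0.  ]
 [ 0.35  0.94 -0.  ]
 [-0.   -0.   -1.  ]]
```

```bash
cat >> h.py <<'E'
def ori(deg,tilt=0):
    a=np.radians(deg); M=np.array([[-np.cos(a),-np.sin(a),0],[-np.sin(a),np.cos(a),0],[0,0,-1]]).T
    t=R.from_rotvec(np.radians(tilt)*np.array([-np.sin(a),np.cos(a),0]))  # + = nose (+x) down
    return (t*R.from_matrix(M)).as_rotvec()
E
python3 - <<'E'
from h import *
for n,x,y,a in(("stick",533,268,-9.2),("mag",573,21,9.55),("cover",551,-210,-21.7)):
    move_ptp([x,y,190],ori(a)); hold(0.3)
    img,p=cloud("wrist"); cv2.imwrite(f"pics/w_{n}.png",img); np.save(f"w_{n}.npy",p)
    print(n,sense()["time"],sense()["tcp_pos"],sense()["joint_pos"].round(2))
a=[cv2.resize(cv2.imread(f"pics/w_{n}.png"),(400,300)) for n in("stick","cover")]
cv2.imwrite("pics/two.png",np.hstack(a))
E
```

```text
stick 2.1333 [532.81396716 268.47779119 190.00158947] [-0.48  0.56 -0.03  1.62  0.02  0.96  0.89]
mag 3.4667 [572.97420933  22.06532224 189.97754582] [-0.    0.53 -0.11  1.69  0.07  0.93  1.59]
cover 4.7417 [ 551.37943878 -208.87885497  190.01917643] [ 0.3   0.55  0.04  1.65 -0.03  0.95  1.54]
```

View pics/w_mag.png

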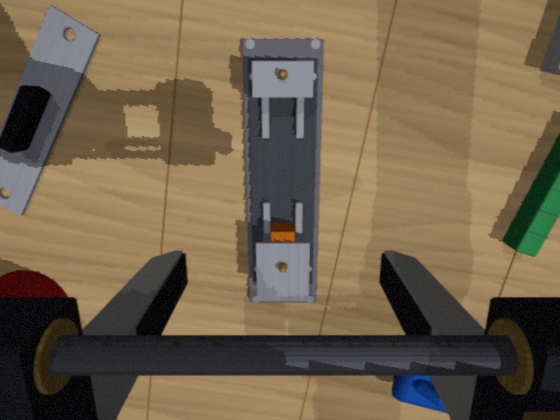

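View pics/two.png

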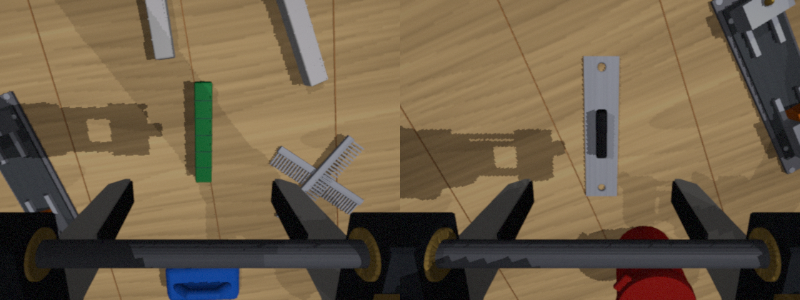

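In the magazine view the stop pin is at about (283,74) and the hood pin at (283,267), with the follower orange at (283,232). The other two show the stick (column 203 in the left half) and the cover with its grip (column 601 in the right half), both unobstructed. Now the fine poses.

```bash
python3 - <<'E'
from h import *
u,v=np.meshgrid(np.arange(560),np.arange(420))
def L(n):
    i=cv2.imread(f"pics/w_{n}.png"); return i,cv2.cvtColor(i,cv2.COLOR_BGR2HSV),np.load(f"w_{n}.npy")
def rect(q,n):
    (c,(w,h),a)=cv2.minAreaRect(q[:,:2].astype(np.float32))
    if w<h: a-=90; w,h=h,w
    print(n,len(q),np.round(c,1),round(w,1),round(h,1),"ang",round(a,2),"z",np.percentile(q[:,2],[5,50,95]).round(1)); return np.array(c),a
i,h,p=L("stick")
m=(h[...,0]>45)&(h[...,0]<80)&(h[...,1]>120)&(u>200)&(u<330)&(p[...,2]>21); rect(p[m],"stick")
i,h,p=L("cover")
m=(u>240)&(u<320)&(v>60)&(v<285)&(h[...,1]<70)&(p[...,2]>2)&(p[...,2]<9); rect(p[m],"cover")
m=(u>240)&(u<320)&(v>60)&(v<285)&(p[...,2]>26)&(p[...,2]<40); rect(p[m],"grip")
i,h,p=L("mag")
b=(u>235)&(u<330)&(v>30)&(v<310)
rect(p[b&(h[...,1]<90)&(p[...,2]>3)],"foot")
t=b&(p[...,2]>38.5)&(p[...,2]<45)&(h[...,1]<90)
c1,_=rect(p[t&(v<150)],"stop"); c2,_=rect(p[t&(v>200)],"hood")
pins=[]
for mm in(v<150,v>235):
    m=b&mm&(h[...,1]>110)&(h[...,0]>10)&(h[...,0]<30)&(p[...,2]>38)
    q=p[m]; print("pin",len(q),np.nanmean(q,0).round(1),u[m].mean(),v[m].mean(),q[:,2].max()); pins.append(np.nanmean(q,0))
d=pins[1]-pins[0]; print(np.hypot(*d[:2]),np.degrees(np.arctan2(d[1],d[0])),(pins[0]+pins[1])/2)
d=c2-c1;print(np.hypot(*d),np.degrees(np.arctan2(d[1],d[0])))
m=b&(h[...,1]>170)&(h[...,0]<14)&(v>200)&(p[...,2]>33); rect(p[m],"follower")
E
```

```text
stick 3203 [534.4 268.4] 128.6 20.9 ang -8.89 z [25.9 27.2 28.4]
cover 7917 [ 552.9 -211.5] 190.9 45.5 ang -21.49 z [4.9 6.2 7.4]
grip 985 [ 552.7 -210.8] 59.6 14.0 ang -21.51 z [30.2 32.  33.2]
foot 18892 [574.8  20.9] 253.4 70.9 ang 9.63 z [ 6.6 11.4 43.8]
stop 2139 [483.4   5.7] 48.0 27.0 ang -80.35 z [42.1 43.2 44.4]
hood 3024 [648.2  33.8] 58.8 48.1 ang 9.73 z [41.9 43.1 44.2]
pin 64 [480.1   4.8  50.8] 282.296875 74.046875 53.86128730022571
pin 136 [626.3  29.7  43. ] 282.4632352941176 249.63235294117646 53.31256564108594
148.31181845298673 9.675359409433208 [553.16231195  17.27902376  46.9157112 ]
167.23539790053195 9.661946646382292
follower 71 [615.8  27.9] 20.9 10.4 ang -80.79 z [33.7 37.5 39.2]
```

```bash
python3 - <<'E'
from h import *
a=-8.89; o=ori(a)
move_ptp([549.2,266.1,60],o); move_gripper(60); move_linear([549.2,266.1,4],v=80)
move_gripper(0); s=sense(); print(s["grip_width"],s["grip_force"],s["tcp_pos"],s["ft_force"])
move_linear([549.2,266.1,130],v=150)
# carry above magazine, level, well before the hood
move_ptp([556,18,130],ori(9.66)); hold(0.3)
s=sense();img,p=cloud("wrist"); cv2.imwrite("pics/held.png",img)
T=R.from_rotvec(s["tool_rot"]).inv().apply((p-np.array(s["tcp_pos"])).reshape(-1,3)).reshape(p.shape)
h=cv2.cvtColor(img,cv2.COLOR_BGR2HSV)
m=(h[...,0]>45)&(h[...,0]<80)&(h[...,1]>120)&(abs(T[...,2])<60)&(abs(T[...,1])<20)&(abs(T[...,0])<100)
q=T[m]; t=q[q[:,2]<np.percentile(q[:,2],5)+3]
for n,z in(("all",q),("top",t)): print(n,len(z),np.percentile(z,[1,50,99],axis=0).round(1).tolist(),cv2.minAreaRect(z[:,:2].astype(np.float32)))
print(sense()["time"],s["tcp_pos"],s["grip_width"])
E
```

```text
21.883126608208457 29.99245136976242 [549.28920713 266.22257066   4.13141628] [0.25947164 0.37909976 1.45386662]
all 12855 [[-46.8, -11.6, -24.6], [33.9, -1.2, -23.1], [78.3, 9.5, -21.4]] ((14.971878051757812, -1.2326173782348633), (128.763671875, 23.517337799072266), 0.022004323080182076)
top 12809 [[-46.8, -11.6, -24.6], [33.9, -1.2, -23.1], [78.3, 9.5, -21.5]] ((14.971878051757812, -1.2203922271728516), (128.763671875, 23.492883682250977), 0.022004323080182076)
11.125 [556.05900761  19.41579901 129.93684503] 22.079203822250697
```

View pics/held.png

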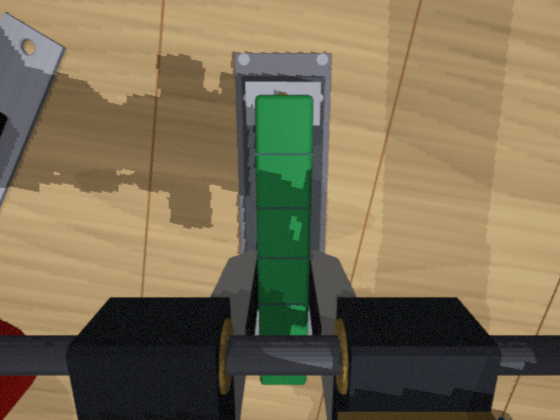

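```bash
cat >> h.py <<'E'
A=9.66; M0=np.array([560.6,18.87]); EX=np.array([np.cos(np.radians(A)),np.sin(np.radians(A))]); EY=np.array([-EX[1],EX[0]])
def foot(x,y,z): return np.r_[M0+x*EX+y*EY,z]
def tofoot(p): d=np.array(p)[:2]-M0; return np.array([d@EX,d@EY,p[2]])
def npose(nx,nz,th,y=1.2,g=15,zo=4.13):
    c,s=np.cos(np.radians(th)),np.sin(np.radians(th))
    return foot(nx+(g-65)*c+zo*s,y,nz-(g-65)*s+zo*c)
E
python3 - <<'E'
from h import *
P=npose(30,45,19); move_ptp(P,ori(A,19)); hold(0.2); s=sense(); print(P,s["tcp_pos"])
move_linear(P,v=20); hold(.2); s=sense();print(s["tcp_pos"],s["ft_force"],s["torque"])
img,p=cloud("wrist"); cv2.imwrite("pics/entry.png",img)
h=cv2.cvtColor(img,cv2.COLOR_BGR2HSV)
d=(p[...,:2]-M0); f=np.stack([d@EX,d@EY,p[...,2]],-1)
g=(h[...,0]>45)&(h[...,0]<80)&(h[...,1]>120)&(f[...,2]>40)&(abs(f[...,1])<25)
for x in range(-80,40,20):
    q=f[g&(abs(f[...,0]-x)<8)]
    if len(q)>20: print("stick",x,np.percentile(q[:,1],[1,99]).round(2),np.median(q[:,2]).round(1))
m=(h[...,1]<90)&(abs(f[...,2]-43)<2.5)&(abs(f[...,1])<40)&(f[...,0]<-55)
q=f[m]; print("stop",len(q),np.percentile(q,[1,99],axis=0).round(2).tolist())
m=(h[...,1]<90)&(f[...,2]>4)&(f[...,2]<13)&(abs(f[...,1])<45)&(abs(f[...,0])<60)
q=f[m]; print("foot",len(q),np.percentile(q,[1,99],axis=0).round(2).tolist())
print(s["time"])
E
```

```text
[544.69319892  17.37968855  65.18339944] [545.1125643   17.0198181   67.44037107]
[544.69510747  17.36895681  65.36441913] [ 0.13260761 -0.00413563  0.24596685] [ 0.09203362 -0.40328537  0.0310663 ]
stick -80 [-10.02  10.72] 111.1
stick -60 [-10.26  10.61] 105.0
stick -40 [-10.21  10.55] 98.2
stick -20 [-11.45  11.03] 91.2
stick 0 [-11.86  11.04] 84.4
stick 20 [-10.26   9.54] 79.8
stop 1477 [[-91.61, -23.71, 41.27], [-64.75, 23.71, 44.77]]
foot 3514 [[-59.72, -34.67, 5.97], [58.44, 34.61, 12.62]]
12.175
```

View pics/entry.png

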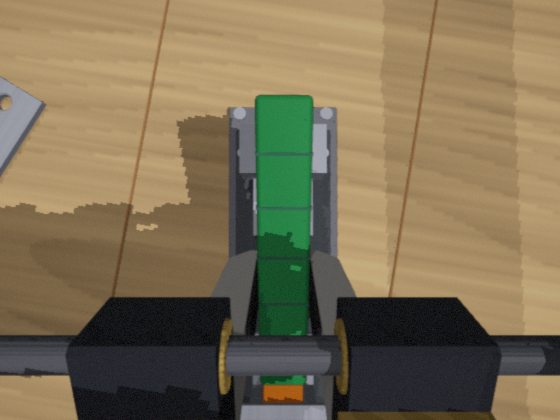

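The stick is centred over the channel (columns 257–311, hood edge and orange follower ahead at about (284,392)), and the measured y offset is about 0. Now the insertion.

```bash
python3 - <<'E'
from h import *
f0=sense()["ft_force"]
def go(nx,nz,th,v=40,uf=None):
    P=npose(nx,nz,th); r=move_linear(P,ori(A,th),v=v,until_force=uf); s=sense()
    f=s["ft_force"]-f0; print((nx,nz,th),r,(s["tcp_pos"]-P).round(1),"F",round(f[:2]@EX,1),round(f[:2]@EY,1),round(f[2],1),"gw",round(s["grip_width"],1),round(s["time"],2))
    return r
go(36,28,19,60)
if not go(47,11.2,19,30,15):
    for w in((57,10.9,18.5),(60.5,10.6,17)):
        if go(*w,25,25): break
hold(.1); img,p=cloud("wrist"); cv2.imwrite("pics/in1.png",img)
E
```

```text
(36, 28, 19) False [-0.3  0.  -0.7] F -0.9 -0.1 1.1 gw 21.7 12.68
(47, 11.2, 19) False [-1.5 -0.3 -0.5] F -4.7 0.0 -1.1 gw 22.0 13.49
(57, 10.9, 18.5) False [-1.8 -0.3 -0.3] F -6.7 0.8 -0.0 gw 21.5 14.03
(60.5, 10.6, 17) False [-2.4 -0.4 -0.3] F -7.1 -0.6 -0.0 gw 21.8 14.32
```

View pics/in1.png

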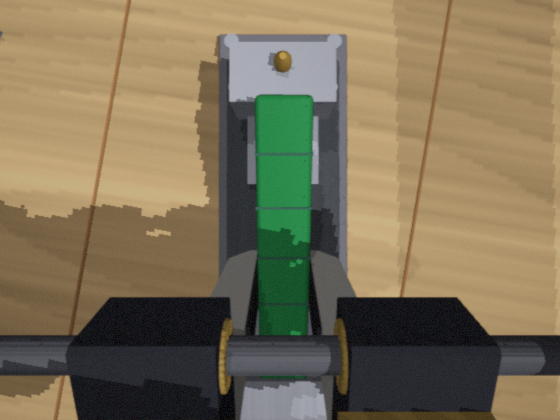

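The nose is under the hood, and the tail edge is at row 95 as before, so it hasn't slipped. The spring makes the arm lag about 2.4 mm in x, so I add that and swing the tail down.

```bash
python3 - <<'E'
from h import *
f0=np.array([.13,0,.25])
def go(nx,nz,th,v=25,uf=25):
    P=npose(nx+2.4,nz,th); r=move_linear(P,ori(A,th),v=v,until_force=uf); s=sense()
    f=s["ft_force"]-f0; print((nx,nz,th),r,tofoot(s["tcp_pos"]-npose(nx,nz,th)+np.r_[M0,0]).round(1),"F",round(f[:2]@EX,1),round(f[:2]@EY,1),round(f[2],1),round(s["time"],2))
    return r
for w in((60.8,10.7,17),(63.3,10.7,14),(65,10.6,11.5),(66,10.5,9),(67,10.4,5),(67,10.4,2),(66.7,10.3,0)):
    if go(*w): break
hold(.1); s=sense(); print(s["tcp_pos"],s["ft_force"],s["torque"])
img,p=cloud("wrist"); cv2.imwrite("pics/in2.png",img)
E
```

```text
(60.8, 10.7, 17) False [-0.1 -0.1 -0.3] F -7.5 0.4 -2.5 14.72
(63.3, 10.7, 14) False [-1.3 -0.1 -0.4] F -7.7 -0.2 -1.9 14.99
(65, 10.6, 11.5) False [-1.3 -0.  -0.4] F -9.3 0.2 -0.3 15.24
(66, 10.5, 9) False [-1.2 -0.  -0.3] F -7.7 0.3 -0.2 15.49
(67, 10.4, 5) False [-1.3  0.  -0.3] F -7.9 0.2 1.0 15.78
(67, 10.4, 2) False [-1.1 -0.  -0.4] F -8.0 0.6 0.1 16.04
(66.7, 10.3, 0) False [-0.3 -0.  -0.3] F -7.2 -0.2 -0.0 16.29
[576.57478583  22.81188752  14.16486068] [-6.65766309 -1.29558694  1.06447297] [-0.20970526  1.47919537  0.01907299]
```

View pics/in2.png

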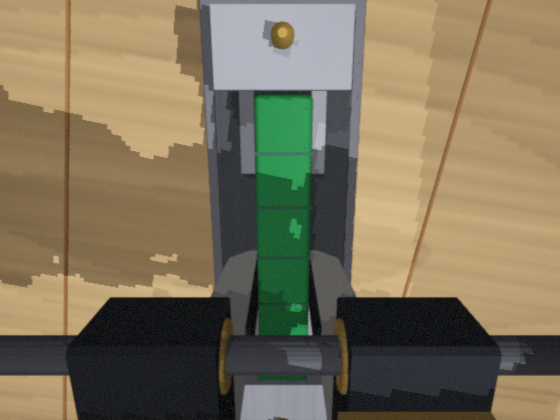

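The tail (row 95) now lies just behind the stop face (row 90), level. I release, look, and fetch the cover.

```bash
python3 - <<'E'
from h import *
move_gripper(45); hold(.2); p0=sense()["tcp_pos"]
move_linear(p0+np.array([0,0,130]),v=150); hold(.2)
img,p=cloud("wrist"); cv2.imwrite("pics/loaded.png",img)
h=cv2.cvtColor(img,cv2.COLOR_BGR2HSV); d=(p[...,:2]-M0); f=np.stack([d@EX,d@EY,p[...,2]],-1)
q=f[(h[...,0]>45)&(h[...,0]<80)&(h[...,1]>120)&(abs(f[...,1])<25)&(abs(f[...,0])<90)]
for x in(-60,-45,-30,-15,0,15,30,45,55):
    z=q[abs(q[:,0]-x)<5]; 
    if len(z): print(x,np.median(z[:,2]).round(1),np.percentile(z[:,1],[1,99]).round(1))
print(np.percentile(q[:,0],[.5,99.5]))
c=[553.1,-209.9]
move_ptp([*c,110],ori(-21.5)); move_linear([*c,8],v=120); move_gripper(0)
s=sense(); print(s["grip_width"],s["grip_force"],s["tcp_pos"])
f0=s["ft_force"]; move_linear([*c,150],v=150); hold(.2)
# to above the magazine, level
P=foot(0,1.2,150); move_ptp(P,ori(A)); move_linear(P,v=20); hold(.3)
s=sense(); img,p=cloud("wrist"); cv2.imwrite("pics/cov.png",img)
T=R.from_rotvec(s["tool_rot"]).inv().apply((p-np.array(s["tcp_pos"])).reshape(-1,3)).reshape(p.shape); np.save("cov.npy",T)
print(s["tcp_pos"]-P,s["time"],s["grip_width"],s["ft_force"])
h=cv2.cvtColor(img,cv2.COLOR_BGR2HSV)
m=(h[...,1]<80)&(abs(T[...,1])<26)&(abs(T[...,2]-3)<6)&(T[...,0]>10)&(T[...,0]<110)
t=T[m]; print(len(t),np.percentile(t,[1,50,99],axis=0).round(1).tolist(),cv2.minAreaRect(t[:,:2].astype(np.float32)))
E
```

```text
-60 37.2 [-10.5  10.4]
-45 37.3 [-10.7  10.4]
-30 37.1 [-11.8  10.8]
-15 37.3 [-24.4  24.5]
0 37.3 [-24.   24.4]
15 37.4 [-23.8  22.9]
30 37.1 [-10.5   9.9]
45 37.2 [-11.8  10. ]
55 37.2 [-11.9  10.2]
[-64.10827874  60.91457709]
13.530049154290369 30.00020295381546 [ 553.19324744 -209.99197239    8.21825106]
[ 0.00348623 -0.15080694 -0.02880756] 23.825 14.00639286071636 [-0.07879309 -0.17809984 -2.37738989]
16907 [[11.5, -22.5, 0.4], [58.9, -0.7, 1.9], [94.5, 20.7, 3.5]] ((52.532554626464844, -0.9164028167724609), (85.0497055053711, 44.192527770996094), 0.003311342326924205)
```

View pics/cov.png

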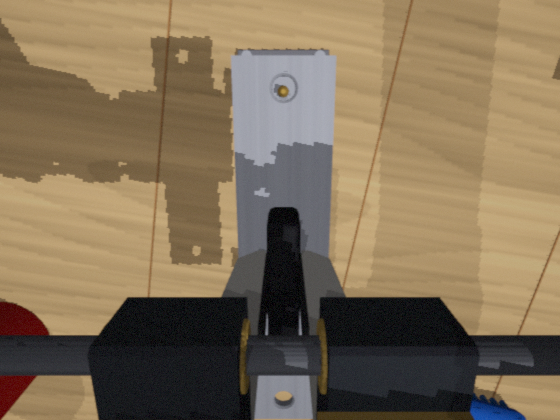

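The stick lies flat and centred (top z about 37, the same bias as before). The cover is held straight, with its front hole at (285,88) and the pin visible through it at (283,91). Lowering under force guard.

```bash
python3 - <<'E'
from h import *
P=foot(0.05,1.0,62); move_linear(P,v=100); move_linear(P,v=20); hold(.2); s=sense(); f0=s["ft_force"]; print(s["tcp_pos"]-P,f0)
for z in(57,53,50,48.5):
    r=move_linear(foot(0.05,1.0,z),v=15,until_force=8); s=sense(); print(z,r,tofoot(s["tcp_pos"]).round(2),(s["ft_force"]-f0).round(1),s["torque"].round(2),s["time"])
    if r: break
E
```

```text
[0.07179557 0.0104199  0.15947574] [-0.64858404  0.23924115 -1.19226079]
57 False [-0.06  1.04 56.81] [-0.5  0.3 -0.9] [ 0.04 -0.03  0.01] 25.8417
53 False [-3.000e-02  1.000e+00  5.289e+01] [-0.5 -0.7 -0.5] [ 0.05 -0.01  0.02] 26.2583
50 False [ 0.33  0.97 50.17] [0.8 0.1 1.8] [0.04 0.   0.03] 26.6083
48.5 False [ 0.35  0.97 50.14] [-1.7 -1.2 11. ] [-0.01  0.6   0.02] 26.8583
```

Contact at TCP 50.1, so the underside is at 42: seated. I release, retreat and check.

```bash
python3 - <<'E'
from h import *
move_linear(foot(0.3,1.0,50.2),v=20); move_gripper(50); hold(.2)
p0=sense()["tcp_pos"]; move_linear(p0+np.array([0,0,140]),v=120); hold(.3)
img,p=cloud("wrist"); cv2.imwrite("pics/fin.png",img)
h=cv2.cvtColor(img,cv2.COLOR_BGR2HSV); d=(p[...,:2]-M0); f=np.stack([d@EX,d@EY,p[...,2]],-1)
m=(abs(f[...,1])<26)&(f[...,2]>44)&(f[...,2]<52)&(abs(f[...,0])<105)&(h[...,1]<90); q=f[m]
for x in(-85,-60,-40,40,60,90):
    z=q[abs(q[:,0]-x)<6]; 
    if len(z): print(x,len(z),np.median(z[:,2]).round(2),np.percentile(z[:,1],[1,99]).round(1))
print(np.percentile(q[:,0],[.3,99.7]),sense()["time"])
E
```

```text
-85 811 48.24 [-21.3  21.7]
-60 828 48.25 [-21.7  21.8]
-40 809 48.2 [-21.3  21.7]
40 560 48.14 [-21.2  21.6]
60 621 48.1 [-21.5  22. ]
90 517 47.98 [-21.2  21.7]
[-94.66574848  95.33378974] 29.75
```

View pics/fin.png

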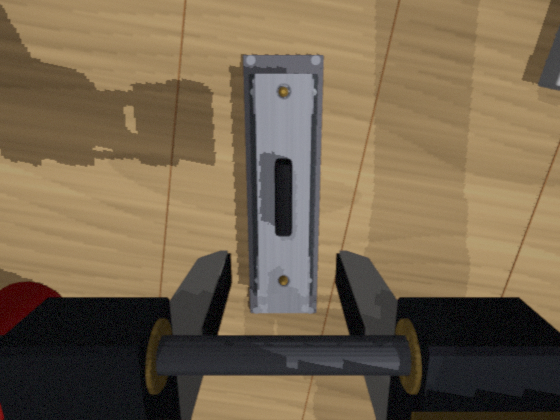

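The cover is level (top z 48.2 at the stop end to 48.0 at the hood end, camera bias about 1.2 mm, so 47 as expected). Both pins show through its holes at (283,91) and (283,281), and nothing is touching it.

```bash
python3 -c "
from workcell import *
print(sign_off())"
```

```text
the job is handed in; nothing more can be done
None
```

The job is handed in at about 30 s: the stick lies flat between the stop and the follower, the cover sits flush on both pins with its grip up, and the arm went nowhere near the brush, canister or combs (I didn't re-image them at the end).

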